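Square the flat-edged plate of a soldering jig to its bar

ROBOT

A 6-joint arm with a two-finger parallel gripper is mounted at the origin on the work surface. World frame = base frame: x ahead of the robot, y to its left, z up, the work surface at z = 0. Lengths are in m, angles in rad, forces in N, time in s.
With the tool pointing down it reaches from about 0.325 to 0.85 m from the base axis. Payload 15.5 kg.
Tool frame: the origin (TCP) lies midway between the tips of the shut fingers; the grasp point (between the pads) lies 19 mm behind it; x points along the fingers, y is the direction in which the jaws open and shut, and the axes are right-handed (so a half turn about x gives the same grasp; the last joint's range is limited). The gripper opens to 91 mm and grips with 3 to 60 N. Pads are 32 mm wide; open, the fingers measure 118 mm over their backs; the gripper's body (76 mm by 178 mm) begins 60 mm behind the grasp point.
Start: joints at [-1.278, 0.494, 1.345, -0, 1.302, -0.096], TCP at [0.237, -0.578, 0.214] pointing down, gripper open.
Joint ranges: [-2.91, 2.91], [-0.82, 2.16], [0.22, 2.67], [-1.22, 4.37], [0.12, 2.79], [-3.08, 3.08]. Speed limits (rad/s): [1.89, 1.89, 2.57, 3.01, 3.01, 3.01].

INTERFACE

Orientations are given as a unit quaternion [w, x, y, z].
In Python, from workcell import telemetry, imaging, bot gives the robot as it stands. The module is installed in compiled form; this text tells all that it offers.
- The arm moves only by the shell command python3 -m handwheel 'ROWS'. ROWS is JSON, a list of rows, each a list of 5 numbers: the opening, from -1 (shut) to 1 (fully open), so that 0 is half open, then the shift along the tool's x, y, z in m, then the turn about the tool's x in degrees. A call has 1 to 10 rows; each row is the pose to reach, as a shift and turn from the pose measured when the call began, along the tool's axes at that moment; what a row does not reach only later rows make up. A row lasts 1/12 s, in which the tool goes at most 41.7 mm and 7.16 degrees, less where a joint would pass 70% of its speed; a pose out of reach is approached as far as the arm can. A call with a gripper value outside its range is refused whole. The fingers move at their own pace and stop on an object; the grip force is fixed at half the most. Time passes only in rows, so rows that repeat a pose let the fingers close. It gives the time, the measured TCP pose, the force and the opening at its end, in the units of the state.
- telemetry.state(): the state, without advancing time (a new reading comes with each control period).
- imaging.get_image(name): name is "scene" or "top" or "wrist"; returns a dict with "pixels" (384x512x3 uint8, red, green, blue), "fov_y" (degrees; the focal length in pixels is half the picture's height over the tangent of half this angle, whatever the lens; pixels are square), "cx", "cy" (the principal point, pixels), "xyz" and "attitude" of the camera in the world. Camera axes: x right, y down, z forward; pixel columns grow to the right and rows downward; lengths in m; the calibration is good to about 2 mm. The wrist camera is an equidistant fisheye: a pixel r from the principal point sees the ray r / f radians off the axis. A picture is of the moment at which its call begins. There is no depth.
- bot.close_job(): hands the job in, once; it reports no verdict.
The state is a dict: "t": time; "qpos": joint angles; "dq": joint speeds; "joint_torque": joint torques, N m; "ee_pos": TCP position; "tool_rot": TCP orientation; "contact_force": force on the tool from outside, world axes, zero at the start; "moment": the same for the moment, N m; "grip_width": finger opening in m.
Only numpy, scipy, OpenCV 4.12 (cv2) and the standard library are available. Lean on these libraries where they do the work, as an engineer would, in place of code of your own. Each camera call takes 0.05 s, during which the arm holds its last target. There are 200 camera calls.

TASK

Of the two soldering jigs on the bench, one carries a round plate with a flat cut along one edge. Turn that plate on its centre pin, pushing its stud, until the flat faces the jig's sliding bar squarely; then slide the bar up against the flat and let go.

Things in the scene. Friction and masses are not known exactly. Their poses are not given: they have to be found in the camera images.
- disc: Flat-edged plate: loose 190 g polished aluminium disc, 100 mm wide, 10 mm thick, on the jig, its 14 mm centre hole over a fixed 12 mm pin that stands 6 mm proud; turns both ways, light friction. One edge is cut straight: a flat 77 mm long, 32 mm from the centre. Solar cell on top. Origin: centre of underside; x points to the middle of the flat, z up. (The other jig's plate is fully round.)
- stud (a point): Upright steel stud by which the plate is turned: 12 mm in diameter, 22 mm tall above the plate's upper face, 34 mm from the plate's centre, directly opposite the flat (plate x = -34 mm). The point is the centre of the stud's top, 42 mm above the table; axes as the plate's.
- jig: Jig under the flat-edged plate: a dark steel base 10 mm thick, fixed to the table. Origin: on the table under the centre pin; x points from the pin to the sliding bar, z up. The base reaches from x = -60 to +140 mm and y = -65 to +65 mm. The plate is square to the bar when its x axis points the same way as the jig's.
- bar (a joint): Slide of the bar along the jig's x, m: 0 home (0.5 mm off the flat), 0.070 drawn back; stays where left, moves at 2 N. Aluminium bar 80 mm long (jig y), 14 thick, 10 to 32 mm above the table; on its middle a grip fin 40 long, 10 thick, up to 57 mm above the table. In the jig's frame its working face is at x = 32.5 mm + joint, its back at 46.5 mm + joint. Against the round rim it stops 17 mm short.
There are look-alikes about, which are no part of the job. What is shaped like the disc but purple or red is not meant.

How it is judged:
On the way:
1. The flat of the plate has been turned to face the bar, within about 20 degrees, while the bar is still drawn back by more than 15 mm (x of stud in the frame of jig below -0.02 m and y of stud in the frame of jig between -0.0116 and 0.0116 m and value of joint bar above 0.015 m), for 0.2 s.
At the end, for the whole second after the job is handed in: The plate lies flat and at rest on its jig, over its pin (within 6 mm, at most 4 mm high), its flat facing the bar and parallel to it within 10 degrees, and the bar is home against the flat (joint under 6 mm) (value of joint bar below 0.006 m and angle between the x axis of disc and the x axis of jig, either way round below 0.175 rad and x of stud in the frame of jig below -0.02 m and horizontal distance between disc and jig below 0.006 m and z of disc in the frame of jig below 0.014 m and angle between disc's own z axis and vertical below 0.1 rad and linear speed of disc below 0.02 m/s); the robot touches nothing.
It also fails if it takes over 45 s, if anything falls off the work surface, if the arm or the gripper's body presses on something with over 40 N, if the wrist force passes 120 N, or if a joint passes its speed limit or range.

## Working session

There is one attempt and no reset: what is moved stays moved. The work goes in short steps, Python scripts to look and compute and a shell command to move; the robot and the scene stay as the last step left them, time stands still between calls to the robot, and variables do not carry over. Pictures are saved under pics/ and viewed, about 8 in all and at most 12, crops included, and the job is handed in when it is done.

```bash
mkdir -p pics; cat > h.py <<'E'
import numpy as np, cv2
from scipy.spatial.transform import Rotation as R
from workcell import telemetry, imaging, bot
def rot(q): return R.from_quat([q[1],q[2],q[3],q[0]]).as_matrix()
def grab(name,fn):
    d=imaging.get_image(name); cv2.imwrite(fn,cv2.cvtColor(np.asarray(d["pixels"]),cv2.COLOR_RGB2BGR))
    c={k:(np.asarray(d[k]).tolist()) for k in d if k!="pixels"}
    import json; json.dump(c,open(fn[:-3]+"json","w")); return d
def ray(c,u,v,fish=False):
    f=192/np.tan(np.radians(c["fov_y"])/2); x,y=u-c["cx"],v-c["cy"]
    if fish:
        r=np.hypot(x,y); th=r/f; s=np.sin(th)/max(r,1e-9); d=np.array([x*s,y*s,np.cos(th)])
    else: d=np.array([x/f,y/f,1])
    A=np.asarray(c["attitude"]); A=rot(A) if A.size==4 else A
    return np.asarray(c["xyz"]),A@d
def at(c,u,v,z,fish=False):
    o,d=ray(c,u,v,fish); return o+d*(z-o[2])/d[2]
def tri(a,b):
    M=[];y=[]
    for o,d in(a,b):
        d=d/np.linalg.norm(d);P=np.eye(3)-np.outer(d,d);M.append(P);y.append(P@o)
    return np.linalg.lstsq(np.vstack(M),np.hstack(y),rcond=None)[0]
E
python3 - <<'E'
from h import *
a=grab("top","pics/top.png");b=grab("scene","pics/scene.png")
for d in(a,b):print({k:d[k] for k in d if k!="pixels"})
s=telemetry.state();print(s)
i=np.hstack([a["pixels"],b["pixels"]])
E
```

```text
{'fov_y': 46.10164250833146, 'cx': 258.80086626087933, 'cy': 186.78165280737488, 'xyz': array([0.36713092, 0.0925141 , 1.13842609]), 'attitude': array([ 0.03447388, -0.6973818 ,  0.714955  , -0.03618736])}
{'fov_y': 42.981266253746035, 'cx': 250.60740224848223, 'cy': 191.78856512040505, 'xyz': array([ 0.99208935, -0.66633409,  0.78038921]), 'attitude': array([-0.42034507,  0.85795817,  0.26124431, -0.13772876])}
{'t': 0.1, 'qpos': array([-1.27751714e+00,  4.94119421e-01,  1.34607385e+00, -1.75874673e-05,
        1.30248810e+00, -9.55284380e-02]), 'dq': array([-9.18730314e-04, -1.07636880e-03, -1.05054533e-03, -5.22335763e-05,
        1.59398690e-03, -3.36365404e-04]), 'joint_torque': array([ 2.27992023e-03, -8.80243134e+01, -3.82541120e+01,  7.08818086e-02,
        4.82652267e-02, -2.01632793e-05]), 'ee_pos': array([ 0.23680989, -0.57802978,  0.21339731]), 'tool_rot': array([-0.13621918, -0.69374264, -0.13698408,  0.69383056]), 'contact_force': array([-0.92873814,  0.95179455, -0.36880011]), 'moment': array([-0.05565729,  0.01659193, -0.0409179 ]), 'grip_width': 0.0910823428952306}
```

View pics/top.png

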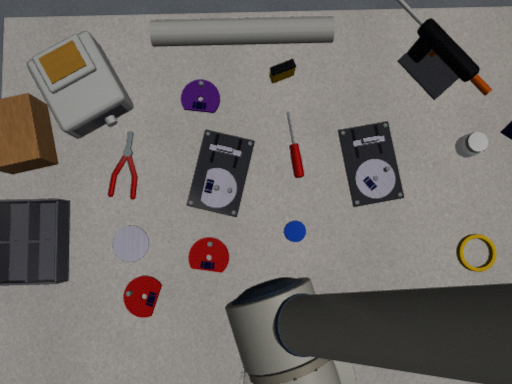

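View pics/scene.png

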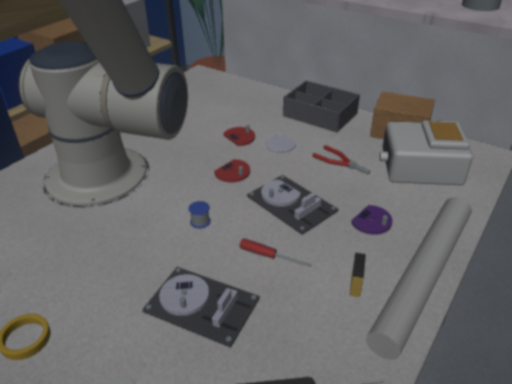

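```bash
python3 - <<'E'
from h import *
a=cv2.imread("pics/top.png");b=cv2.imread("pics/scene.png")
r=lambda i,x,y,w,h:cv2.resize(i[y:y+h,x:x+w],(400,int(h*400/w)),interpolation=cv2.INTER_CUBIC)
T=np.hstack([r(a,175,125,90,90-22),r(a,326,120,90,68)]);T=np.hstack([r(a,175,127,92,92)[:,:],r(a,326,119,92,92)])
S=np.hstack([r(b,240,165,110,55),r(b,140,262,125,63)[:200]][0:2]) if 0 else np.hstack([r(b,240,170,120,60),r(b,140,265,126,63)])
o=np.vstack([T,S]);print(o.shape);cv2.imwrite("pics/crop1.png",o)
E
```

```text
(600, 800, 3)
```

View pics/crop1.png

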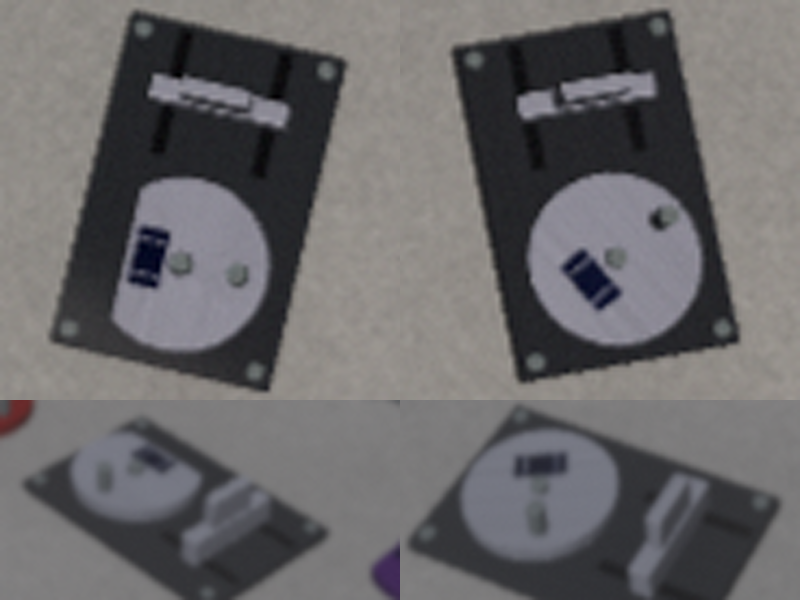

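```bash
cat > m.py <<'E'
from h import *
import json
t=json.load(open("pics/top.json"));s=json.load(open("pics/scene.json"))
T=lambda u,v:(175+u/4.348,127+v/4.348); S=lambda u,v:(240+u/3.333,170+(v-400)/3.333)
cor=[at(t,*T(*p),.01)[:2] for p in[(137,12),(345,62),(268,390),(52,340)]]
print("corners",np.round(cor,4).tolist())
mid=(np.array(cor[0])+cor[1])/2-(np.array(cor[2])+cor[3])/2
side=np.array(cor[1])+cor[2]-cor[0]-cor[3]
print("jig yaw",np.degrees(np.arctan2(mid[1],mid[0])),"len",np.linalg.norm(mid),"from side",np.degrees(np.arctan2(side[0],-side[1])),np.linalg.norm(side)/2)
print("pin tri",tri(ray(t,*T(180,263)),ray(s,*S(136,468))),"z.026",at(t,*T(180,263),.026),at(s,*S(136,468),.026))
print("stud tri",tri(ray(t,*T(237,274)),ray(s,*S(104,466))),"z.042",at(t,*T(237,274),.042),at(s,*S(104,466),.042))
print("fin",at(t,*T(218,95),.057))
x=mid/np.linalg.norm(mid);c=np.mean(cor,0)-0.04*x
print("pin from corners",c, "disc centre via rim",at(t,*T(190,265),.02))
E
python3 m.py; python3 - <<'E'
from h import *
s=telemetry.state();print(np.round(rot(s["tool_rot"]),3).tolist())
E
```

```text
corners [[0.6294, 0.2178], [0.5967, 0.0968], [0.4066, 0.1456], [0.4384, 0.2693]]
jig yaw -14.740900156218832 len 0.19700807410367321 from side -14.774266571876034 0.12654583929925484
pin tri [0.48126986 0.19491273 0.01674591] z.026 [0.47952232 0.19346877 0.026     ] [0.48816073 0.18521053 0.026     ]
stud tri [0.47258696 0.16134459 0.03643681] z.042 [0.47090871 0.16013663 0.042     ] [0.47748887 0.1561811  0.042     ]
fin [0.5701663  0.16796774 0.057     ]
pin from corners [0.47910066 0.19251961] disc centre via rim [0.4788354  0.18830622 0.02      ]
[[-0.0, 0.379, -0.925], [0.001, -0.925, -0.379], [-1.0, -0.001, -0.0]]
```

```bash
python3 -m handwheel '[[-0.3,0,-0.297,-0.248,-26],[-0.3,0,-0.297,-0.248,-26],[-0.3,0,-0.297,-0.248,-26],[-0.3,0,-0.297,-0.248,-26],[-0.3,0,-0.594,-0.496,-53],[-0.3,0,-0.594,-0.496,-53],[-0.3,0,-0.594,-0.496,-53],[-0.3,0,-0.594,-0.496,-53],[-0.3,0,-0.594,-0.496,-53],[-0.3,0,-0.594,-0.496,-53]]'; python3 - <<'E'
from h import *
s=telemetry.state();print(s["ee_pos"],s["qpos"])
M=rot(s["tool_rot"]);print(M.round(3).tolist())
print("to above stud",M.T@(np.array([.471,.160,.214])-s["ee_pos"]),"yaw y",np.degrees(np.arctan2(M[1,1],M[0,1])))
E
```

```text
t: 0.93
ee_pos: [0.3626, -0.1792, 0.2139]
tool_rot: [0.432, 0.56, 0.432, -0.56]
contact_force: [1.5, 0.3, 0.4]
grip_width: 0.0322
[ 0.36260638 -0.17920327  0.21393164] [-6.07510167e-01  1.83189204e-01  1.84939746e+00  7.78809099e-04
  1.10986602e+00 -3.51206884e-01]
[[-0.0, 0.967, -0.254], [0.001, -0.254, -0.967], [-1.0, -0.001, -0.001]]
to above stud [ 2.59036574e-04  1.87393901e-02 -3.55607664e-01] yaw y -14.704945348918331
```

```bash
python3 -m handwheel '[[-0.3,0,0.019,-0.356,0],[-0.3,0,0.019,-0.356,0],[-0.3,0,0.019,-0.356,0],[-0.3,0,0.019,-0.356,0],[-0.3,0,0.019,-0.356,0],[-0.3,0,0.019,-0.356,0],[-0.3,0,0.019,-0.356,0],[-0.3,0,0.019,-0.356,0],[-0.3,0,0.019,-0.356,0],[-0.3,0,0.019,-0.356,0]]'; python3 - <<'E'
from h import *
d=grab("wrist","pics/w1.png");print({k:d[k] for k in d if k!="pixels"})
s=telemetry.state();print(s["ee_pos"],s["qpos"])
M=rot(s["tool_rot"]);print("to above stud",M.T@(np.array([.471,.160,.214])-s["ee_pos"]))
E
```

```text
t: 1.77
ee_pos: [0.4724, 0.1645, 0.214]
tool_rot: [0.432, 0.56, 0.433, -0.559]
contact_force: [-1.4, -1.2, 0.0]
grip_width: 0.0319
{'fov_y': 65.70646984690485, 'cx': 253.3645103967416, 'cy': 189.16553578318954, 'xyz': array([0.48872146, 0.22773968, 0.38481946]), 'attitude': array([ 0.11769933,  0.98507318, -0.12463636, -0.01560351])}
[0.47157475 0.16240399 0.21386733] [2.10961062e-01 3.17157657e-01 1.64981700e+00 1.40099291e-03
 1.17496790e+00 4.63755520e-01]
to above stud [-1.35178799e-04  4.59947744e-05  2.47117410e-03]
```

View pics/w1.png

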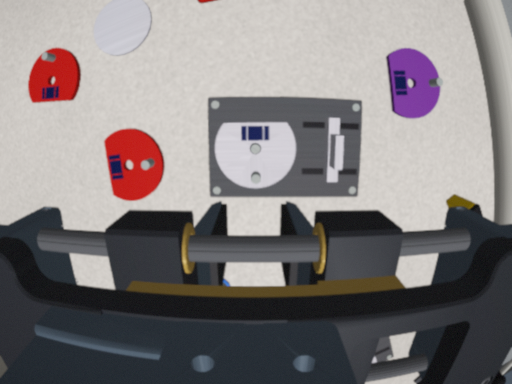

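The wrist view shows the chosen jig: pin (255,149), stud top (256,177), flat at the top (row 122), fin (338,152), jig corners (208,98), (361,98), (357,196), (209,196).

```bash
python3 - <<'E'
from h import *
import json
w=json.load(open("pics/w1.json"));t=json.load(open("pics/top.json"))
T=lambda u,v:(175+u/4.348,127+v/4.348)
W=lambda u,v,z:at(w,u,v,z,True)[:2].round(4)
print("pin",W(255,149,.026),"stud",W(256,177,.042),"fin",W(338,152,.057))
for n,a,b in(("pin",(180,263),(255,149)),("stud",(237,274),(256,177)),("fin",(218,95),(338,152))):
    print(n,"tri",tri(ray(t,*T(*a)),ray(w,*b,True)).round(4))
c=np.array([W(u,v,.01) for u,v in((361,98),(361,196),(208.5,196.5),(208.5,97.5))])
m=c[0]+c[1]-c[2]-c[3];y=np.arctan2(m[1],m[0]);x=np.array([np.cos(y),np.sin(y)])
print(c.tolist(),"yaw",np.degrees(y),np.linalg.norm(m)/2,"pin",c.mean(0)-.04*x)
E
```

```text
pin [0.4809 0.1915] stud [0.4742 0.1608] fin [0.5724 0.169 ]
pin tri [0.4801 0.1925 0.0301]
stud tri [0.4727 0.16   0.0347]
fin tri [0.5717 0.1684 0.0553]
[[0.6313, 0.223], [0.6054, 0.094], [0.4059, 0.1449], [0.4406, 0.2683]] yaw -13.849522819727236 0.20094183237942267 pin [0.48196289 0.19212491]
```

```bash
python3 -m handwheel '[[-0.3,0.04,0,0.001,0],[-0.3,0.08,0,0.001,0],[-0.3,0.12,0,0.001,0],[-0.3,0.15,0,0.001,0],[-0.3,0.17,0,0.001,0],[-0.3,0.185,0,0.001,0],[-0.3,0.185,0,0.001,0],[-0.3,0.185,0,0.001,0]]'; python3 - <<'E'
from h import *
d=grab("wrist","pics/w2.png")
s=telemetry.state();p=s["ee_pos"];M=rot(s["tool_rot"]);print(p,s["contact_force"])
y=np.radians(-14.5);c=np.array([.4802,.1925])
print("jaw yaw",np.degrees(np.arctan2(M[1,1],M[0,1])))
for k in range(0,91,10):
    a=y-np.pi/2-np.radians(k);q=np.array([*(c+.034*np.array([np.cos(a),np.sin(a)])),p[2]])
    print(k,(M.T@(q-p)).round(4))
E
```

```text
t: 2.48
ee_pos: [0.4706, 0.1608, 0.0287]
tool_rot: [-0.432, -0.559, -0.433, 0.56]
contact_force: [-0.1, 0.1, 0.2]
grip_width: 0.0318
[0.47127673 0.16109429 0.02948168] [0.55477111 0.59615662 0.0767635 ]
jaw yaw -14.55170470466658
0 [-0.      0.0008  0.0014]
10 [ 0.     -0.0051  0.0008]
20 [ 0.     -0.0109 -0.0007]
30 [ 0.     -0.0162 -0.0032]
40 [ 0.     -0.0211 -0.0066]
50 [ 0.     -0.0253 -0.0108]
60 [ 0.     -0.0287 -0.0156]
70 [ 0.     -0.0312 -0.021 ]
80 [ 0.0001 -0.0327 -0.0267]
90 [ 0.0001 -0.0333 -0.0326]
```

View pics/w2.png

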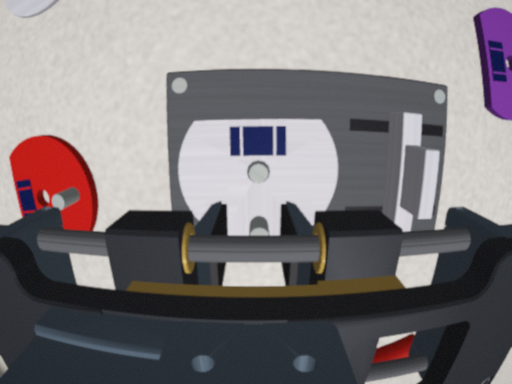

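The stud, at (259,235), stands between the open fingers. I'll narrow the gap and sweep along the arc.

```bash
python3 -m handwheel '[[-0.6,0,-0.0028,0.0012,6],[-0.6,0,-0.0063,0.0007,12],[-0.6,0,-0.0097,-0.0003,18],[-0.6,0,-0.013,-0.0015,24],[-0.6,0,-0.0162,-0.0032,30],[-0.6,0,-0.0192,-0.0051,36],[-0.6,0,-0.022,-0.0073,42],[-0.6,0,-0.0245,-0.0099,48],[-0.6,0,-0.0267,-0.0126,54],[-0.6,0,-0.0287,-0.0156,60]]'; cat > n.py <<'E'
from h import *
s=telemetry.state();p=s["ee_pos"];M=rot(s["tool_rot"]);print(p,s["contact_force"],s["grip_width"])
y=np.radians(-14.5);c=np.array([.4802,.1925])
print("jaw yaw",np.degrees(np.arctan2(M[1,1],M[0,1])))
for k in (60,65,70,75,80,85,90):
    a=y-np.pi/2-np.radians(k);q=np.array([*(c+.034*np.array([np.cos(a),np.sin(a)])),p[2]])
    print(k,(M.T@(q-p)).round(4))
E
python3 n.py
```

```text
t: 3.37
ee_pos: [0.4481, 0.1834, 0.0311]
tool_rot: [0.093, 0.702, 0.094, -0.7]
contact_force: [-0.2, -1.1, 0.2]
grip_width: 0.0177
[0.44809142 0.18341653 0.03105621] [-0.19557402 -1.11516654  0.16460565] 0.017716901567868756
jaw yaw -74.86108213325556
60 [-0.     -0.0002  0.0006]
65 [ 0.     -0.0031  0.0005]
70 [ 0.     -0.0061  0.0002]
75 [ 0.     -0.009  -0.0005]
80 [ 0.     -0.0118 -0.0013]
85 [ 0.     -0.0146 -0.0025]
90 [ 0.     -0.0172 -0.0038]
```

```bash
python3 -m handwheel '[[-0.6,0,-0.0031,0.0005,5],[-0.6,0,-0.0061,0.0002,10],[-0.6,0,-0.009,-0.0005,15],[-0.6,0,-0.0118,-0.0013,20],[-0.6,0,-0.0146,-0.0025,25],[-0.6,0,-0.0172,-0.0038,30],[-0.6,0,-0.0172,-0.0038,30],[-0.8,0,-0.0172,-0.0038,30],[-0.8,0,-0.0172,-0.0038,30],[-0.8,0,-0.0172,-0.0038,30]]'; python3 n.py; python3 - <<'E'
from h import *
grab("wrist","pics/w3.png")
E
```

```text
t: 4.2
ee_pos: [0.4477, 0.2009, 0.0319]
tool_rot: [-0.091, 0.702, -0.09, -0.7]
contact_force: [-2.1, -0.4, 11.7]
grip_width: 0.0104
[0.44765726 0.20091171 0.03191584] [-2.08585174 -0.35789003 11.72225035] 0.010389982926136788
jaw yaw -104.70903178009239
60 [-0.      0.017  -0.0042]
65 [-0.      0.0144 -0.0029]
70 [-0.      0.0116 -0.0017]
75 [-0.      0.0088 -0.0008]
80 [-0.      0.0059 -0.0002]
85 [-0.      0.003   0.0002]
90 [-0.     -0.      0.0004]
```

View pics/w3.png

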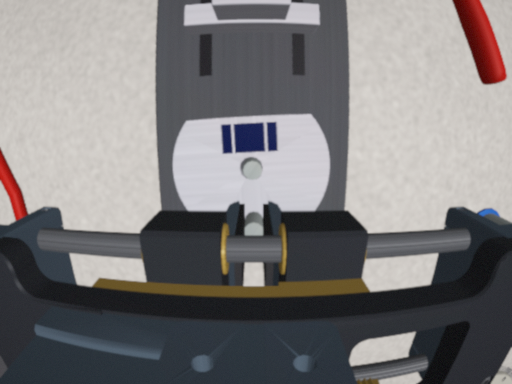

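```bash
python3 -m handwheel '[[-0.6,0,0,0,0],[-0.6,0,0,0,0],[-0.6,0,0,0,0]]'; python3 -m handwheel '[[-0.4,-0.02,0,0,0],[-0.4,-0.05,0,0,0],[-0.4,-0.07,0,0,0],[-0.4,-0.07,0,0,0]]';  python3 - <<'E'
from h import *
grab("wrist","pics/w4.png");grab("top","pics/t4.png")
i=cv2.imread("pics/w4.png");j=cv2.imread("pics/t4.png")
cv2.imwrite("pics/c4.png",np.hstack([i[:,100:412],cv2.resize(j[120:227,170:270],(359,384),interpolation=cv2.INTER_CUBIC)]))
s=telemetry.state();print(s["ee_pos"],s["contact_force"])
E
```

```text
t: 4.5
ee_pos: [0.4478, 0.2008, 0.0322]
tool_rot: [-0.091, 0.702, -0.089, -0.7]
contact_force: [-0.8, 0.2, -0.8]
grip_width: 0.0181
t: 4.83
ee_pos: [0.4493, 0.2012, 0.1054]
tool_rot: [-0.091, 0.704, -0.088, -0.699]
contact_force: [1.0, 1.0, 0.4]
grip_width: 0.0277
[0.44795889 0.20072938 0.10265874] [ 0.23128808  0.40164462 -0.78257566]
```

View pics/c4.png

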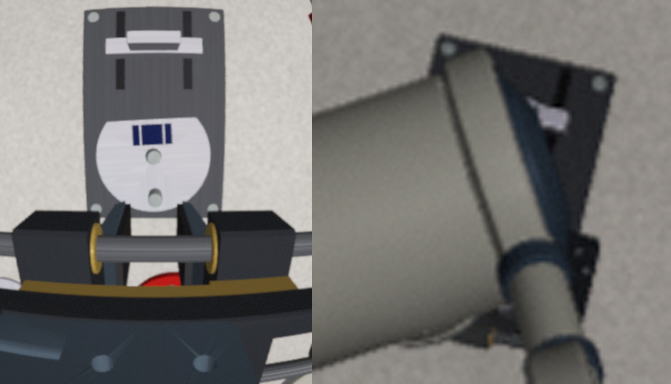

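```bash
python3 - <<'E'
from h import *
import json
w=json.load(open("pics/w4.json"))
W=lambda u,v,z:at(w,u,v,z,True)[:2]
y=np.radians(-14.5);c=np.array([.4802,.1925]);X=np.array([np.cos(y),np.sin(y)]);Y=np.array([-X[1],X[0]])
for n,u,v,z in(("fin",254,37,.057),("finL",228,37,.057),("finR",280,37,.057),("pin",253,156,.026),("stud",255,197,.042)):
    d=W(u,v,z)-c;print(n,d@X,d@Y)
E
python3 -m handwheel '[[-1,0,0,-0.04,0],[-1,0,0,-0.08,0],[-1,0,0,-0.12,0],[-1,0,0,-0.15,0],[-1,0,0,-0.165,0],[-1,0,0,-0.165,0],[-1,0,0,-0.165,0]]'; python3 - <<'E'
from h import *
s=telemetry.state();p=s["ee_pos"]
y=np.radians(-14.5);c=np.array([.4802,.1925]);X=np.array([np.cos(y),np.sin(y)]);Y=np.array([-X[1],X[0]])
d=p[:2]-c;print(d@X,d@Y,p[2],s["qpos"])
E
```

```text
fin 0.09565151487092022 -0.0005451908743201934
finL 0.0959619267244216 0.01861169430151176
finR 0.09593073305977473 -0.019694337755002546
pin 0.0022206779550709055 0.0003961905599508248
stud -0.029425158711231886 -0.0013111385596368808
t: 5.52
ee_pos: [0.6072, 0.1587, 0.1016]
tool_rot: [-0.091, 0.702, -0.089, -0.701]
contact_force: [-0.2, 0.0, -0.5]
grip_width: 0.0005
0.13137659986232444 -0.0009549897667350481 0.10163362598167909 [0.15948232 0.61569339 1.46138948 0.00210244 1.06174068 1.98476914]
```

```bash
python3 -m handwheel '[[-1,0.03,0,0,0],[-1,0.05,0,0,0],[-1,0.062,0,0,0],[-1,0.062,0,0,0]]'; python3 -m handwheel '[[-1,0,0,0.01,0],[-1,0,0,0.02,0],[-1,0,0,0.03,0],[-1,0,0,0.04,0],[-1,0,0,0.048,0],[-1,0,0,0.055,0],[-1,0,0,0.06,0],[-1,0,0,0.06,0]]'; cat > p.py <<'E'
from h import *
s=telemetry.state();p=s["ee_pos"]
y=np.radians(-14.5);c=np.array([.4802,.1925]);X=np.array([np.cos(y),np.sin(y)]);Y=np.array([-X[1],X[0]])
d=p[:2]-c;print("jig xy",d@X,d@Y,p[2],"F along x",s["contact_force"][:2]@X,s["contact_force"])
E
python3 p.py; python3 -c "
from h import *
grab('wrist','pics/w5.png')"
```

```text
t: 5.85
ee_pos: [0.6045, 0.1588, 0.0368]
tool_rot: [0.09, -0.7, 0.089, 0.702]
contact_force: [-0.2, -0.3, -1.2]
grip_width: 0.0005
t: 6.52
ee_pos: [0.5453, 0.1743, 0.0372]
tool_rot: [0.09, -0.7, 0.089, 0.703]
contact_force: [-0.2, -0.9, -0.5]
grip_width: 0.0006
jig xy 0.06756759359393419 -0.0013596916188656006 0.03720460690599059 F along x 0.05881784295072139 [-0.1723563  -0.90136666 -0.48690466]
```

View pics/w5.png

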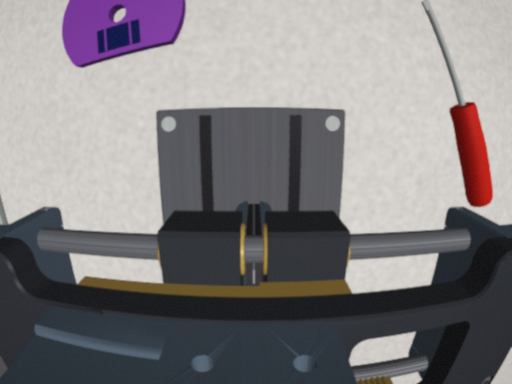

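```bash
python3 -m handwheel '[[-1,0,0,0.002,0],[-1,0,0,0.004,0],[-1,0,0,0.005,0],[-1,0,0,0.005,0]]';python3 p.py
```

```text
t: 6.9
ee_pos: [0.5414, 0.1754, 0.0372]
tool_rot: [0.09, -0.7, 0.089, 0.702]
contact_force: [2.9, -0.4, -0.2]
grip_width: 0.0007
jig xy 0.0634966216568779 -0.001279640627995608 0.03721725259203832 F along x 2.937348253989268 [ 2.94302843 -0.35171427 -0.24391671]
```

```bash
python3 -m handwheel '[[-1,0,0,0.002,0],[-1,0,0,0.003,0],[-1,0,0,0.003,0]]';python3 p.py
```

```text
t: 7.15
ee_pos: [0.5412, 0.1758, 0.0376]
tool_rot: [-0.09, 0.702, -0.089, -0.701]
contact_force: [14.2, -6.7, -5.8]
grip_width: 0.0001
jig xy 0.06325304149285517 -0.0009162878175805059 0.0376222781300215 F along x 15.455674073205511 [14.22566544 -6.72230056 -5.77130137]
```

Firm contact at the expected place. I'll back off, rise and look.

```bash
python3 -m handwheel '[[-1,0,0,-0.01,0],[-1,0,0,-0.025,0],[-1,0,0,-0.025,0],[-1,-0.04,0,-0.025,0],[-1,-0.08,0,-0.025,0],[-1,-0.11,0,-0.025,0],[-1,-0.13,0,0.02,0],[-1,-0.13,0,0.06,0],[-1,-0.13,0,0.1,0],[-1,-0.13,0,0.14,0]]'; python3 -m handwheel '[[-1,0,0,0.02,0],[-1,0,0,0.02,0],[-1,0,0,0.02,0]]'; python3 -c "
from h import *
grab('wrist','pics/w6.png')
i=cv2.imread('pics/w6.png');cv2.imwrite('pics/c6.png',cv2.resize(i[0:240,120:400],(700,600),interpolation=cv2.INTER_CUBIC))
print(telemetry.state()['contact_force'])"
```

```text
t: 7.98
ee_pos: [0.4052, 0.2103, 0.1675]
tool_rot: [-0.091, 0.702, -0.089, -0.701]
contact_force: [0.4, 0.9, -0.6]
grip_width: 0.0004
t: 8.23
ee_pos: [0.3847, 0.2156, 0.1677]
tool_rot: [-0.09, 0.702, -0.089, -0.701]
contact_force: [0.8, -0.6, 1.0]
grip_width: 0.0009
[ 1.52177707 -1.36129268 -0.25631026]
```

View pics/c6.png

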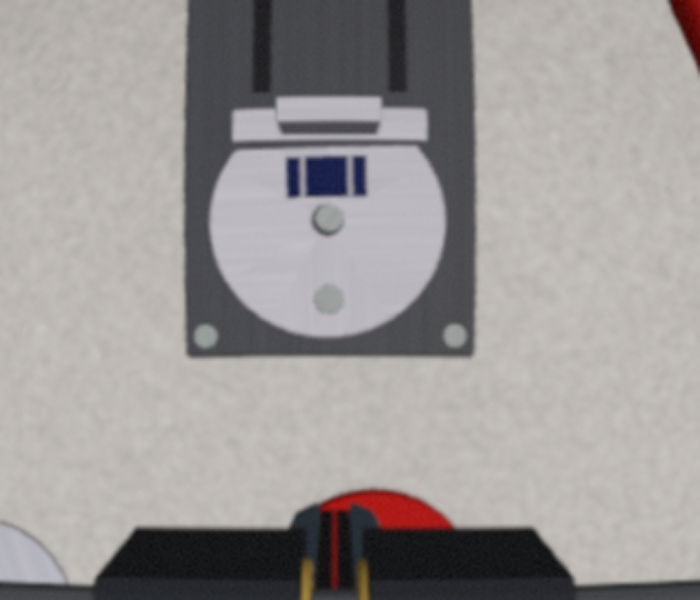

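```bash
python3 - <<'E'
from h import *
import json
w=json.load(open("pics/w6.json"));W=lambda u,v,z:at(w,120+u/2.5,v/2.5,z,True)[:2]
y=np.radians(-14.5);c=np.array([.4802,.1925]);X=np.array([np.cos(y),np.sin(y)]);Y=np.array([-X[1],X[0]])
for n,u,v,z in(("bar front",330,140,.032),("barL",234,141.5,.032),("barR",428,139.5,.032),("flatL",237,149,.02),("flatR",416,147,.02),("pin",328,218,.026),("stud",329,298,.042),("jig rear L",187,355,.01),("jig rear R",474,355,.01),("fin rear top",330,97,.057)):
    d=W(u,v,z)-c;print(n,(d@X).round(4),(d@Y).round(4))
E
```

```text
bar front 0.0327 -0.0009
barL 0.0328 0.0385
barR 0.0336 -0.041
flatL 0.032 0.0388
flatR 0.0327 -0.0374
pin 0.0003 -0.0001
stud -0.0334 -0.0006
jig rear L -0.0581 0.0631
jig rear R -0.0581 -0.0651
fin rear top 0.0446 -0.001
```

```bash
python3 -c "
from h import *
print(bot.close_job())"
```

```text
the job is handed in; nothing more can be done
None
```

I turned the flat-edged plate about 90° clockwise by its stud, until the flat faced the drawn-back bar. I then pushed the bar home with the shut fingers, backed off clear of everything and handed the job in. The robot clock read about 8.3 s, against the 45 s limit.

- **Bar:** in the last wrist picture its working face is at jig x of about 32.7 mm, so the joint is at about 0–1 mm. The push ended against a firm stop at about 15 N.
- **Plate:** the flat is parallel to the bar within about 1°. The stud is at jig (-33, -1) mm, the pin sits in the hole, and the plate looks flat on the jig.

Two readings were off:

- **Pinch on the stud:** while I closed on the stud to centre it, the opening read 10.4 mm on the 12 mm stud, with about 12 N vertical force. Both cleared on release, and the next picture showed the plate lying flat.
- **End of the push:** the tool stopped about 3 mm short of where I expected. The last picture still shows the bar against the flat.

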